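# Clamp the carrier and rock the tight tube adapter free

## Robot

A 6-joint arm with a two-finger parallel gripper is mounted at the origin on the work surface; the furniture and walls round the work are solid. World frame = base frame: x ahead of the robot, y to its left, z up, the work surface at z = 0. Lengths are in m, angles in rad, forces in N, time in s.
With the tool pointing down it reaches from about 0.35 to 0.775 m from the base axis. Payload 7.3 kg.
Tool frame: the origin (TCP) lies between the finger pads; the fingertips stand 22 mm ahead of it and the grasp point (between the pads) lies 3 mm ahead of it; z points along the fingers, y is the line along which they close (so a half turn about z gives the same grasp; the last joint's range is limited). The gripper opens to 92 mm and grips with 3 to 60 N. Pads are 19 mm wide; open, the fingers measure 130 mm over their backs; the gripper's body (75 mm by 190 mm) begins 47 mm behind the grasp point.
Start: joints at [-1.356, 0.342, 1.524, -0, 1.275, -0.146], TCP at [0.185, -0.491, 0.249] pointing down, gripper open.
Joint ranges: [-2.53, 2.53], [-0.77, 2.02], [0.04, 2.7], [-1, 4.14], [0.28, 2.66], [-3.11, 3.11]. Speed limits (rad/s): [2.57, 2.57, 3.14, 3.14, 3.14, 3.14].

## Interface

Orientations are given as [roll, pitch, yaw] about the fixed x, y, z axes, in that order (R = Rz(yaw) Ry(pitch) Rx(roll)).
In Python, from plant import r gives the robot as it stands.
- The arm moves only by the tool play_rows, never from a script. Its argument "commands" is a list of rows, each an object with "jaw": the finger opening in m, from 0 to 0.0918; "offset": the shift along the tool's x, y, z in m, a list of three; "turn": the turn about the tool's z in rad. In form: [{"jaw": jaw, "offset": [dx, dy, dz], "turn": turn}, ...]. A call has 1 to 10 rows; each row shifts and turns the commanded pose from where the row before left it, along the tool's axes as they then stand; what a row does not reach is not made up. A row lasts 1/12 s, in which the tool goes at most 41.7 mm and 7.16 degrees, less where a joint would pass 70% of its speed; a pose out of reach is approached as far as the arm can. A call with a gripper value outside its range is refused whole. The fingers move at their own pace and stop on an object; "newtons" is the grip in N (left out, the last holds). Time passes only in rows, so rows that do not move let the fingers close. It gives the time, the measured TCP pose, the force, the opening and the grip force at its end, in the units of the state.
- r.get_state(): the state, without advancing time (a new reading comes with each control period).
- r.capture(name): name is "scene" or "top" or "wrist"; returns the picture (384x512x3 uint8, red, green, blue); there is no depth.
- r.calibration(name): a dict with "fov_y" (degrees; the focal length in pixels is half the picture's height over the tangent of half this angle, whatever the lens; pixels are square), "cx", "cy" (the principal point, pixels), "T" (4x4, takes a point from camera to world coordinates). Camera axes: x right, y up, looking along -z (the intrinsics and any distortion apply to the point x, -y, -z); pixel columns grow to the right and rows downward; lengths in m; the calibration is good to about 2 mm. A picture is of the moment at which its call begins: read the wrist's pose just before it. calibration takes no time and is no camera call; for the wrist camera it gives the pose at the moment of the call.
- r.close_job(): hands the job in; it is judged then, once.
The state is a dict: "time": time; "joint_positions": joint angles; "joint_velocities": joint speeds; "joint_efforts": joint torques, N m; "eef_pos": TCP position; "orientation": TCP orientation; "force": force on the tool from outside, world axes, zero at the start; "torque": the same for the moment, N m; "opening": finger opening in m; "gripper_force": force on a finger pad.
Only numpy, scipy, OpenCV 4.12 (cv2) and the standard library are available. Lean on these libraries where they do the work, as an engineer would, in place of code of your own. Each camera call takes 0.05 s, during which the arm holds its last target. There are 200 camera calls.

## Task

Crank the small vise until its jaw grips the metal carrier block firmly, and let go of the crank. Then take the tube adapter that sits tight in the block and rock it side to side, towards one keeper plate and then the other, while it is still down in its pocket, until both plates are pushed back and it comes free. Draw it straight up and finish while holding it still and upright just clear above its pocket (no more than about 3 cm), with the block still clamped, and leave the things round the vise where they are.

Things in the scene. Friction and masses are not known exactly. Their poses are not given: they have to be found in the camera images.
- vise: grey bench vise, fixed, 90 mm (x) x 250 mm (y, from +72 to -178 mm). Origin on the bench top under the middle of the clamping space, z up. Along its y: fixed jaw (face at y = +41 mm, 72 mm wide in x, top z = 50 mm), flat steel bed (top z = 22 mm), moving jaw, gear case (72 x 72 mm, top z = 59 mm) with the crank, whose upright axis is at x = 0, y = -135 mm.
- jaw: moving jaw of the vise, 72 mm wide in x, 23 mm thick, 28 mm high, top at z = 50 mm. Origin at the middle of its gripping face, which looks to the vise's +y; it starts at vise y = -41 mm (jaws 82 mm apart) and slides to +y when the crank is turned.
- crank (a joint): crank angle, rad, 0 at the start (arm to the vise's +x), at most 6. Grows CLOCKWISE seen from above and closes the jaw 3.5 mm per rad. Stiff (5 N at the knob); stays where left and keeps the clamping force. The jaw pushes the block across the bed until both jaws touch it at about 3.4 rad; then the resistance climbs: turn on until the push at the knob is 12 to 15 N.
- crank_knob: black upright round knob on the end of the crank arm, diameter 18 mm, 41 mm tall, 40 mm from the crank's axis. Origin at the centre of its underside (70 mm above the bench, 3 mm above the arm), z up. It spins freely on its pin, so it can be carried round the circle without turning the hand.
- block: loose aluminium block, 50 (x) x 70 (y) x 50 mm high, 0.5 kg, on the vise's bed between the jaws with some play. Origin at the centre of its underside, axes nearly the vise's. Pocket in its middle: 22 mm wide in x, floor at z = 10 mm; in y 26 mm wide up to z = 18 mm, 36 mm above. On top two keeper plates between low guide rails (rail top z = 60 mm).
- keeper_left (a joint): how far, m, the steel keeper plate on the block's +y side is pushed outward (along +y), 0 to 0.0065. Plate 20 (x) x 18 (y) x 8 mm at block z = 50 to 58 mm. At 0 it overlaps the adapter's shoulder by 2.7 mm and blocks a straight pull. It slides with about 9 N and stays where left; leaning the adapter 0.12 rad to its side pushes it back about 4.5 mm; from 3 mm the shoulder passes.
- keeper_right (a joint): the same for the equal keeper plate on the block's -y side, pushed outward along the block's -y.
- plug: grey plastic tube adapter, 80 g, in the block's pocket. Origin at the centre of its foot (first on the pocket floor, 32 mm above the bench), axes as the block's. Shank 20 (x) x 24 (y) mm up to z = 39 mm, then neck and handle 20 (x) x 18 (y) mm up to z = 105 mm; free for gripping above z = 55 mm. Leans about its foot up to 0.15 rad to +y and -y, hardly along x.
- cup: specimen cup with screw lid, 50 mm across, 59 mm high, standing near the vise; bystander. Origin at the centre of its underside.
- oil_bottle: small dropper bottle with a black cap, 33 mm across, 72 mm high, near the vise; bystander. Origin at the centre of its underside.
- timer: flat lab timer, 66 x 66 x 19 mm, near the vise; bystander. Origin at the centre of its underside.
- petri: lidded petri dish, 60 mm across, 15 mm high, near the vise; bystander. Origin at the centre of its underside.
Mind the look-alikes: they are no part of the job. Leave any blue look-alike of the plug alone.

How it is judged:
On the way, in this order (a step that is already met when the one before it is completed fails the run):
1. the block is clamped between the jaws and the crank has been let go (contact force between jaw and block above 15 N and contact force between the fingers and crank_knob below 0.3 N), for 0.2 s.
2. the adapter, still down in its pocket, is leaned to one side and has pushed that keeper plate back (z of plug in the frame of block below 0.02 m and angle between the z axis of plug and the z axis of block, either way round above 0.045 rad and value of joint any of keeper_left, keeper_right above 0.0028 m), for 0.05 s.
3. still down in its pocket, it is leaned to the other side too, and both keeper plates are pushed back (z of plug in the frame of block below 0.02 m and angle between the z axis of plug and the z axis of block, either way round above 0.045 rad and value of joint each of keeper_left, keeper_right above 0.0028 m), for 0.05 s.
At the end, for the whole second after the job is handed in: The fingers hold the adapter still and upright (0.2 rad), clear of the block, its foot 61 to 100 mm above the block's underside and within 20 mm of the pocket's middle in x and y; the block sits level on the bed, clamped with over 10 N; both plates are pushed back over 2.8 mm (z of plug in the frame of block between 0.061 and 0.1 m and x of plug in the frame of block between -0.02 and 0.02 m and y of plug in the frame of block between -0.02 and 0.02 m and angle between plug's own z axis and vertical below 0.2 rad and linear speed of plug below 0.02 m/s and contact force between the fingers and plug above 2 N and contact force between plug and block below 0.1 N and contact force between jaw and block above 10 N and z of block in the frame of vise below 0.026 m and angle between block's own z axis and vertical below 0.05 rad and value of joint each of keeper_left, keeper_right above 0.0028 m); the arm keeps its last pose, push and grip.
It fails at once if a bystander (cup, dropper bottle, timer, petri dish) is shifted by more than 3 cm or knocked over (distance of any of cup, oil_bottle, timer, petri from where it was at the start of the episode above 0.03 m or angle between any of cup, oil_bottle's own z axis and vertical above 0.5 rad).
It also fails if it takes over 53 s, if anything falls off the work surface, if the arm or the gripper's body presses on something with over 40 N, if the wrist force passes 120 N, or if a joint passes its speed limit or range.

## Working session

There is one attempt and no reset: what is moved stays moved. The work goes in short steps, Python scripts to look and compute and a tool call to move; the robot and the scene stay as the last step left them, time stands still between calls to the robot, and variables do not carry over. Pictures are saved under pics/ and viewed, at most 10 in all, crops included, and the job is handed in when it is done.

Besides the shell and the picture viewer there is one more tool, called after ">>>" by a JSON object that holds its "op" and its "data". play_rows: Moves the arm, as the interface text tells. Its arguments: {"type":"object","properties":{"commands":{"type":"array"},"newtons":{"type":"number"}},"required":["commands"]}

```bash
ls; mkdir -p pics; python3 - <<'E'
from plant import r
import cv2,numpy as np
for n in("scene","top"):
    im=r.capture(n); cv2.imwrite(f"pics/{n}0.png",im[:,:,::-1])
    c=r.calibration(n); print(n,{k:(np.round(v,4).tolist() if k=="T" else v) for k,v in c.items()})
s=r.get_state(); print(s)
E
```

```text
pics
scene {'fov_y': 42.80200849587037, 'cx': 254.9158720080259, 'cy': 192.63353048595542, 'T': [[-0.8784, 0.3687, -0.304, 0.2361], [-0.4778, -0.6659, 0.5729, 0.6331], [0.0088, 0.6486, 0.7611, 0.7986], [0.0, 0.0, 0.0, 1.0]]}
top {'fov_y': 51.28972039818069, 'cx': 256.8178796370346, 'cy': 190.68809828680247, 'T': [[0.0186, 0.9979, -0.0616, 0.5009], [-0.9998, 0.0189, 0.0042, 0.0726], [0.0054, 0.0615, 0.9981, 0.9427], [0.0, 0.0, 0.0, 1.0]]}
{'time': 0.1, 'joint_positions': array([-1.35603010e+00,  3.42682698e-01,  1.52491094e+00, -3.78034703e-05,
        1.27540968e+00, -1.45980694e-01]), 'joint_velocities': array([-9.74209985e-05, -1.29545062e-03, -2.72322393e-03,  3.79827983e-04,
        3.76353925e-04,  2.35911783e-04]), 'joint_efforts': array([ 1.22329271e-03, -4.32007778e+01, -2.44692814e+01,  7.18414458e-02,
        5.25553920e-02, -3.78054085e-05]), 'eef_pos': array([ 0.18525952, -0.49087177,  0.24810274]), 'orientation': array([-3.14019174e+00, -1.69432874e-04,  3.60757837e-01]), 'force': array([ 0.73839697, -0.27910816, -0.4153417 ]), 'torque': array([ 0.01448388, -0.02696267,  0.04514703]), 'gripper_force': 0.0, 'opening': 0.09175482106751479}
```

View pics/top0.png

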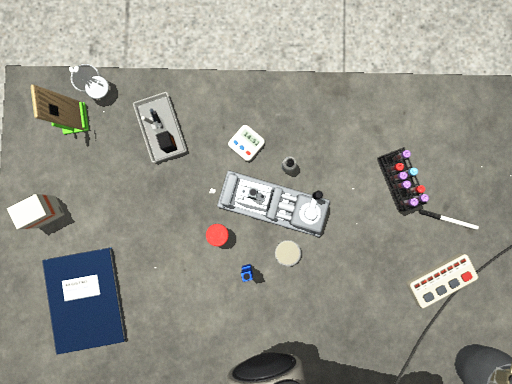

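View pics/scene0.png

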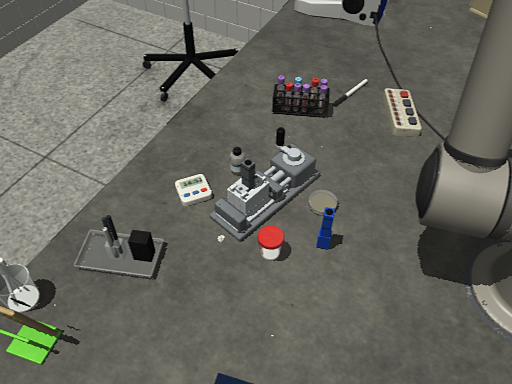

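```bash
python3 - <<'E'
import cv2,numpy as np
a=cv2.imread("pics/top0.png")[160:250,205:340]; b=cv2.imread("pics/scene0.png")[120:245,205:330]
a=cv2.resize(a,None,fx=5.9,fy=5.9,interpolation=cv2.INTER_CUBIC)
cv2.imwrite("pics/topz.png",a)
b=cv2.resize(b,None,fx=4.8,fy=4.8,interpolation=cv2.INTER_CUBIC)
cv2.imwrite("pics/scz.png",b)
E
```

```text
(no output)
```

View pics/topz.png

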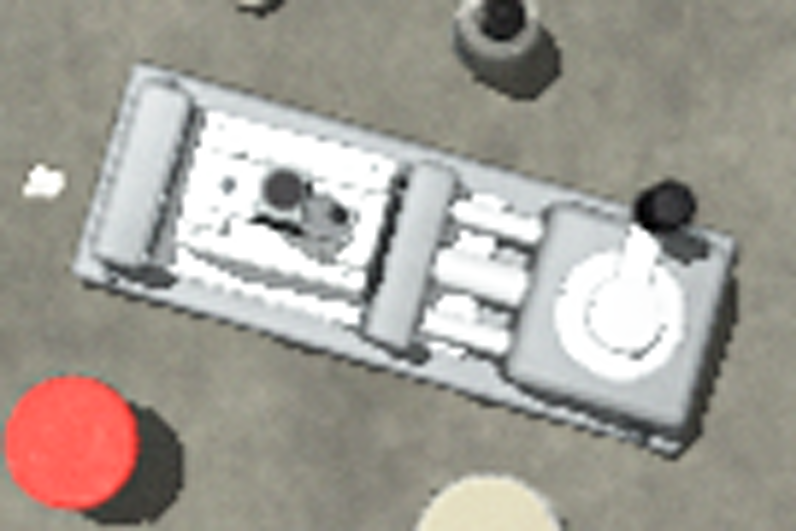

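View pics/scz.png

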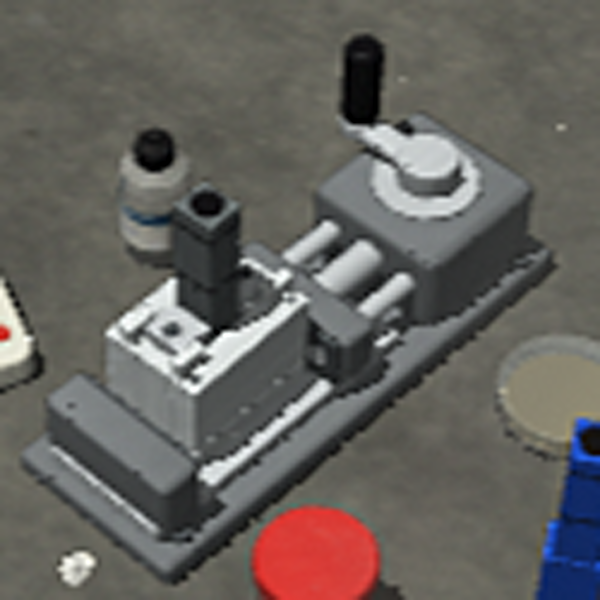

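```bash
cat > h.py <<'E'
import numpy as np
from plant import r
def ray(n,px,c=None):
    c=c or r.calibration(n); f=192/np.tan(np.radians(c["fov_y"]/2)); T=np.array(c["T"])
    d=T[:3,:3]@np.array([(px[0]-c["cx"])/f,-(px[1]-c["cy"])/f,-1]); return T[:3,3],d
def atz(n,px,z,c=None):
    o,d=ray(n,px,c); return o+d*(z-o[2])/d[2]
def proj(n,p,c=None):
    c=c or r.calibration(n); f=192/np.tan(np.radians(c["fov_y"]/2)); T=np.array(c["T"])
    q=T[:3,:3].T@(np.asarray(p)-T[:3,3]); return np.array([c["cx"]-f*q[0]/q[2],c["cy"]+f*q[1]/q[2]])
E
python3 - <<'E'
from h import *
from scipy.optimize import least_squares
tz=lambda u,v:(205+u/5.9,160+v/5.9); sz=lambda u,v:(205+u/4.8,120+v/4.8)
obs=[("top",tz(668,202),(40,-135,111)),("top",tz(190,92),(36,41,50)),("top",tz(150,270),(-36,41,50)),
("top",tz(408,165),(36,-41,50)),("top",tz(366,340),(-36,-41,50)),("top",tz(552,205),(36,-99,59)),("top",tz(513,372),(-36,-99,59)),
("scene",sz(365,45),(40,-135,111)),("top",tz(135,65),(45,72,8)),("top",tz(78,278),(-45,72,8)),("top",tz(675,455),(-45,-178,8))]
C={n:r.calibration(n) for n in("top","scene")}
def res(p):
    c,s=np.cos(p[2]),np.sin(p[2]); o=[]
    for n,px,q in obs:
        q=np.array(q)/1000; w=[p[0]+c*q[0]-s*q[1],p[1]+s*q[0]+c*q[1],q[2]]; o+=list(proj(n,w,C[n])-px)
    return np.array(o)
s=least_squares(res,[.5,.1,0],loss="soft_l1"); p=s.x; print(p); print(res(p).reshape(-1,2).round(1).tolist())
c,sn=np.cos(p[2]),np.sin(p[2])
for q in[(0,-135),(40,-135)]: print(q,p[0]+c*q[0]/1e3-sn*q[1]/1e3,p[1]+sn*q[0]/1e3+c*q[1]/1e3)
print("knob",atz("top",tz(668,202),.111),atz("scene",sz(365,45),.111))
print("plug",atz("top",tz(285,188),.137),atz("scene",sz(208,203),.137))
for n,px,z in[("oil",tz(500,15),.072),("cup",tz(70,443),.059),("petri",tz(490,540),.015)]: print(n,atz("top",px,z))
print("blue",atz("top",(246,270),.1),"timer",atz("top",(246,143),.019))
E
```

```text
[ 0.5425655   0.0792103  -0.26119756]
[[1.2, 0.4], [1.7, 0.5], [-0.5, 1.3], [-0.1, -1.8], [-1.8, -0.4], [0.9, -1.6], [-1.3, 1.4], [-0.4, 0.1], [0.1, -0.5], [-1.0, 0.3], [0.9, 0.0]]
(0, -135) 0.5077034091969196 -0.05121069535232149
(40, -135) 0.5463466658482995 -0.061540202377130565
knob [ 0.54723853 -0.05905238  0.111     ] [ 0.54573464 -0.06213755  0.111     ]
plug [0.54811164 0.07618967 0.137     ] [0.54686273 0.07545233 0.137     ]
oil [ 0.61779434 -0.00213874  0.072     ]
cup [0.45604204 0.15478684 0.059     ]
petri [ 0.41913677 -0.00591136  0.015     ]
blue [0.38680402 0.08846568 0.1       ] timer [0.66877319 0.09592508 0.019     ]
```

>>> {"op": "play_rows", "data": {"commands": [{"jaw":0.04,"offset":[0,0,0],"turn":-0.119},{"jaw":0.04,"offset":[0,0,0],"turn":-0.119},{"jaw":0.04,"offset":[0,0,0],"turn":-0.119},{"jaw":0.04,"offset":[0,0,0],"turn":-0.119},{"jaw":0.04,"offset":[0,0,0],"turn":-0.119},{"jaw":0.04,"offset":[0,0,0],"turn":-0.119},{"jaw":0.04,"offset":[0,0,0],"turn":-0.119},{"jaw":0.04,"offset":[0,0,0],"turn":-0.117}]}}

```text
time: 0.77
eef_pos: [0.1853, -0.4909, 0.2483]
orientation: [-3.141, -0.001, 1.317]
force: [0.5, 0.1, 1.1]
opening: 0.0433
gripper_force: 0.0
```

>>> {"op": "play_rows", "data": {"commands": [{"jaw":0.04,"offset":[0.033,0.0155,0],"turn":0},{"jaw":0.04,"offset":[0.033,0.0155,0],"turn":0},{"jaw":0.04,"offset":[0.033,0.0155,0],"turn":0},{"jaw":0.04,"offset":[0.033,0.0155,0],"turn":0},{"jaw":0.04,"offset":[0.033,0.0155,0],"turn":0},{"jaw":0.04,"offset":[0.033,0.0155,0],"turn":0},{"jaw":0.04,"offset":[0.033,0.0155,0],"turn":0},{"jaw":0.04,"offset":[0.033,0.0155,0],"turn":0},{"jaw":0.04,"offset":[0.033,0.0155,0],"turn":0},{"jaw":0.04,"offset":[0.033,0.0155,0],"turn":0}]}}

```text
time: 1.6
eef_pos: [0.4207, -0.2104, 0.2486]
orientation: [-3.141, -0.0, 1.311]
force: [0.5, 0.3, 1.1]
opening: 0.04
gripper_force: 0.0
```

>>> {"op": "play_rows", "data": {"commands": [{"jaw":0.04,"offset":[0.033,0.0155,0],"turn":0},{"jaw":0.04,"offset":[0.033,0.0155,0],"turn":0},{"jaw":0.04,"offset":[0.033,0.0155,0],"turn":0},{"jaw":0.04,"offset":[0.033,0.0155,0],"turn":0},{"jaw":0.04,"offset":[0,0,0],"turn":0},{"jaw":0.04,"offset":[0,0,0],"turn":0}]}}

```text
time: 2.1
eef_pos: [0.5143, -0.0989, 0.248]
orientation: [-3.14, 0.0, 1.314]
force: [0.6, -0.8, -0.3]
opening: 0.0401
gripper_force: 0.0
```

```bash
python3 - <<'E'
from h import *
import cv2
c=r.calibration("wrist"); im=r.capture("wrist"); cv2.imwrite("pics/w1.png",im[:,:,::-1])
np.save("c1.npy",c,allow_pickle=True)
print(c["T"].round(3).tolist(), proj("wrist",[.546,-.0612,.111],c),proj("wrist",[.5475,.0758,.137],c))
E
```

```text
[[0.967, 0.244, 0.069, 0.531], [-0.253, 0.933, 0.256, -0.03], [-0.002, -0.265, 0.964, 0.384], [0.0, 0.0, 0.0, 1.0]] [284.89316854 135.53306892] [239.62238617 -75.48644597]
```

View pics/w1.png

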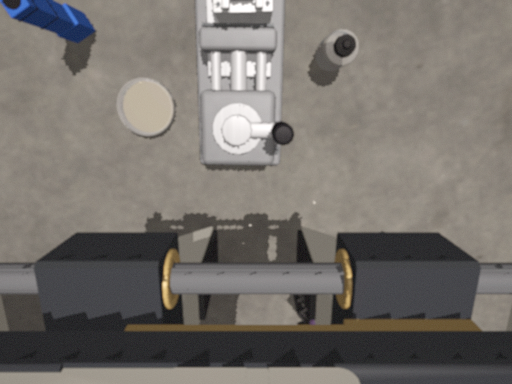

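>>> {"op": "play_rows", "data": {"commands": [{"jaw":0.04,"offset":[0.0228,0.01,0.0],"turn":0},{"jaw":0.04,"offset":[0.0228,0.01,0.02],"turn":0},{"jaw":0.04,"offset":[0,0,0.03],"turn":0},{"jaw":0.04,"offset":[0,0,0.03],"turn":0},{"jaw":0.04,"offset":[0,0,0.025],"turn":0},{"jaw":0.04,"offset":[0,0,0.02],"turn":0},{"jaw":0.04,"offset":[0,0,0.015],"turn":0},{"jaw":0.04,"offset":[0,0,0.006],"turn":0},{"jaw":0.04,"offset":[0,0,0],"turn":0}]}}

```text
time: 2.9
eef_pos: [0.5436, -0.0626, 0.1015]
orientation: [-3.138, 0.0, 1.309]
force: [-1.2, -0.6, -0.7]
opening: 0.04
gripper_force: 0.0
```

>>> {"op": "play_rows", "data": {"commands": [{"jaw":0.0,"offset":[0,0,0],"turn":0},{"jaw":0.0,"offset":[0,0,0],"turn":0},{"jaw":0.0,"offset":[0,0,0],"turn":0},{"jaw":0.0,"offset":[0,0,0],"turn":0},{"jaw":0.0,"offset":[0,0,0],"turn":0},{"jaw":0.0,"offset":[0,0,0],"turn":0}], "newtons": 35}}

```text
time: 3.4
eef_pos: [0.5457, -0.0619, 0.1037]
orientation: [3.139, 0.0, 1.311]
force: [0.6, -0.9, 4.7]
opening: 0.0175
gripper_force: 35.0
```

>>> {"op": "play_rows", "data": {"commands": [{"jaw":0,"offset":[-0.00399,-0.0002,0],"turn":0},{"jaw":0,"offset":[-0.00395,-0.0006,0],"turn":0},{"jaw":0,"offset":[-0.00387,-0.00099,0],"turn":0},{"jaw":0,"offset":[-0.00376,-0.00137,0],"turn":0},{"jaw":0,"offset":[-0.0036,-0.00174,0],"turn":0},{"jaw":0,"offset":[-0.00341,-0.00209,0],"turn":0},{"jaw":0,"offset":[-0.00318,-0.00242,0],"turn":0},{"jaw":0,"offset":[-0.00292,-0.00272,0],"turn":0},{"jaw":0,"offset":[-0.00264,-0.00301,0],"turn":0},{"jaw":0,"offset":[-0.00233,-0.00325,0],"turn":0}]}}

```text
time: 4.23
eef_pos: [0.5201, -0.0893, 0.1037]
orientation: [3.137, -0.001, 1.311]
force: [5.4, 3.8, 3.2]
opening: 0.0171
gripper_force: 35.0
```

>>> {"op": "play_rows", "data": {"commands": [{"jaw":0,"offset":[-0.00199,-0.00347,0],"turn":0},{"jaw":0,"offset":[-0.00163,-0.00365,0],"turn":0},{"jaw":0,"offset":[-0.00126,-0.0038,0],"turn":0},{"jaw":0,"offset":[-0.00087,-0.0039,0],"turn":0},{"jaw":0,"offset":[-0.00048,-0.00397,0],"turn":0},{"jaw":0,"offset":[-8e-05,-0.004,0],"turn":0},{"jaw":0,"offset":[0.00032,-0.00398,0],"turn":0},{"jaw":0,"offset":[0.00072,-0.00394,0],"turn":0},{"jaw":0,"offset":[0.0011,-0.00384,0],"turn":0},{"jaw":0,"offset":[0.00148,-0.00371,0],"turn":0}]}}

```text
time: 5.07
eef_pos: [0.4828, -0.0832, 0.1037]
orientation: [3.136, 0.001, 1.311]
force: [6.3, -3.4, 1.3]
opening: 0.0171
gripper_force: 35.0
```

>>> {"op": "play_rows", "data": {"commands": [{"jaw":0,"offset":[0.00184,-0.00355,0],"turn":0},{"jaw":0,"offset":[0.00219,-0.00335,0],"turn":0},{"jaw":0,"offset":[0.00251,-0.00311,0],"turn":0},{"jaw":0,"offset":[0.00281,-0.00284,0],"turn":0},{"jaw":0,"offset":[0.00308,-0.00255,0],"turn":0},{"jaw":0,"offset":[0.00332,-0.00223,0],"turn":0},{"jaw":0,"offset":[0.00352,-0.00189,0],"turn":0},{"jaw":0,"offset":[0.0037,-0.00152,0],"turn":0},{"jaw":0,"offset":[0.00383,-0.00115,0],"turn":0},{"jaw":0,"offset":[0.00392,-0.00076,0],"turn":0}]}}

```text
time: 5.9
eef_pos: [0.4672, -0.0478, 0.1036]
orientation: [3.139, 0.002, 1.311]
force: [-0.5, -6.2, 5.8]
opening: 0.0169
gripper_force: 35.0
```

>>> {"op": "play_rows", "data": {"commands": [{"jaw":0,"offset":[0.00398,-0.00036,0],"turn":0},{"jaw":0,"offset":[0.004,3e-05,0],"turn":0},{"jaw":0,"offset":[0.00397,0.00043,0],"turn":0},{"jaw":0,"offset":[0.00391,0.00083,0],"turn":0},{"jaw":0,"offset":[0,0,0],"turn":0}]}}

```text
time: 6.32
eef_pos: [0.4719, -0.0321, 0.1035]
orientation: [3.14, 0.001, 1.312]
force: [-1.4, -2.6, 7.7]
opening: 0.017
gripper_force: 35.0
```

>>> {"op": "play_rows", "data": {"commands": [{"jaw":0,"offset":[0.00192,0.00056,0],"turn":0},{"jaw":0,"offset":[0.00189,0.00065,0],"turn":0},{"jaw":0,"offset":[0,0,0],"turn":0}]}}

```text
time: 6.57
eef_pos: [0.4737, -0.0291, 0.1035]
orientation: [3.141, 0.002, 1.312]
force: [-3.3, -4.7, 7.8]
opening: 0.0173
gripper_force: 35.0
```

>>> {"op": "play_rows", "data": {"commands": [{"jaw":0,"offset":[0.00185,0.00075,0],"turn":0},{"jaw":0,"offset":[0,0,0],"turn":0}]}}

```text
time: 6.73
eef_pos: [0.4745, -0.0278, 0.1035]
orientation: [3.141, 0.003, 1.312]
force: [-4.2, -6.9, 9.9]
opening: 0.0166
gripper_force: 35.0
```

>>> {"op": "play_rows", "data": {"commands": [{"jaw":0,"offset":[0.00182,0.00084,0],"turn":0},{"jaw":0,"offset":[0,0,0],"turn":0}]}}

```text
time: 6.9
eef_pos: [0.4753, -0.0267, 0.1034]
orientation: [-3.141, 0.003, 1.312]
force: [-6.5, -10.0, 10.0]
opening: 0.0171
gripper_force: 35.0
```

>>> {"op": "play_rows", "data": {"commands": [{"jaw":0,"offset":[0.0018,0.0009,0],"turn":0},{"jaw":0,"offset":[0,0,0],"turn":0}]}}

```text
time: 7.07
eef_pos: [0.4763, -0.0256, 0.1034]
orientation: [-3.14, 0.004, 1.312]
force: [-8.3, -10.9, 10.9]
opening: 0.017
gripper_force: 35.0
```

>>> {"op": "play_rows", "data": {"commands": [{"jaw":0.045,"offset":[0,0,0],"turn":0},{"jaw":0.045,"offset":[0,0,0],"turn":0},{"jaw":0.045,"offset":[0,0,0],"turn":0},{"jaw":0.045,"offset":[0,0,-0.01],"turn":0},{"jaw":0.05,"offset":[0,0,-0.03],"turn":0},{"jaw":0.05,"offset":[0,0,-0.035],"turn":0},{"jaw":0.05,"offset":[0,0,-0.035],"turn":0},{"jaw":0.05,"offset":[0,0,-0.035],"turn":0},{"jaw":0.05,"offset":[0,0,0],"turn":0},{"jaw":0.05,"offset":[0,0,0],"turn":0}]}}

```text
time: 7.9
eef_pos: [0.4784, -0.0234, 0.2494]
orientation: [3.137, -0.0, 1.311]
force: [-0.3, 0.0, -0.2]
opening: 0.0499
gripper_force: 0.0
```

```bash
python3 - <<'E'
from h import *
import cv2
print(r.get_state()["eef_pos"])
c=r.calibration("wrist"); im=r.capture("wrist"); 
np.save("c2.npy",c,allow_pickle=True)
t=r.capture("top"); cv2.imwrite("pics/t2.png",t[:,:,::-1])
tz=cv2.resize(t[165:235,210:300],(540,420),interpolation=cv2.INTER_CUBIC)
o=np.zeros((420,1100,3),np.uint8); 
w=cv2.resize(im[:230],None,fx=.0+1,fy=1)
o=np.zeros((590,560,3),np.uint8); o[:230,:512]=im[:230]; o[235:585,:450]=cv2.resize(t[165:235,210:300],(450,350),interpolation=cv2.INTER_CUBIC)
cv2.imwrite("pics/c2.png",o[:,:,::-1])
print(proj("wrist",[.5494,.0836,.137],c),proj("top",[.5494,.0836,.137]))
E
```

```text
[ 0.47836018 -0.02339421  0.24938262]
[319.30285304  23.23929834] [249.64587104 191.15793901]
```

View pics/c2.png

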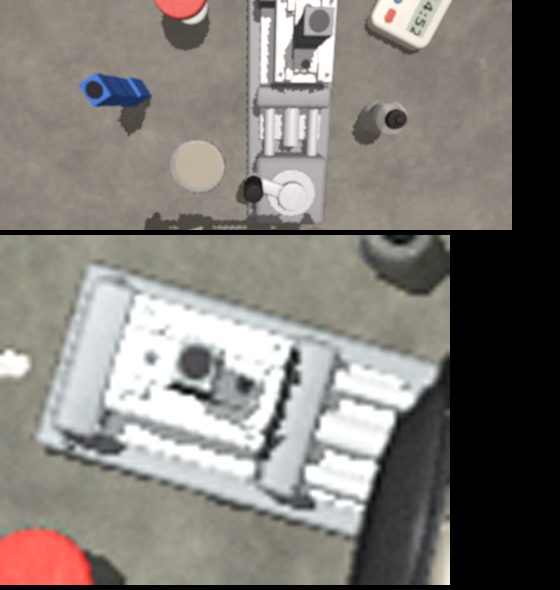

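>>> {"op": "play_rows", "data": {"commands": [{"jaw":0.05,"offset":[0.0308,0.0103,0],"turn":0},{"jaw":0.05,"offset":[0.0308,0.0103,0],"turn":0},{"jaw":0.05,"offset":[0.0308,0.0103,0],"turn":0},{"jaw":0.05,"offset":[0.0307,0.0104,0],"turn":0},{"jaw":0.05,"offset":[0,0,0.03],"turn":0},{"jaw":0.05,"offset":[0,0,0.03],"turn":0},{"jaw":0.05,"offset":[0,0,0.0],"turn":0},{"jaw":0.05,"offset":[0,0,0],"turn":0}]}}

```text
time: 8.67
eef_pos: [0.5475, 0.085, 0.1853]
orientation: [-3.135, 0.002, 1.311]
force: [0.0, -0.1, -0.2]
opening: 0.05
gripper_force: 0.0
```

```bash
python3 - <<'E'
from h import *
import cv2
s=r.get_state();print(s["eef_pos"],s["orientation"])
c=r.calibration("wrist"); im=r.capture("wrist"); 
cv2.imwrite("pics/w3.png",im[:,:,::-1])
p=s["eef_pos"]
print(proj("wrist",[.55,.085,.137],c),proj("wrist",[p[0],p[1],.137],c))
E
```

```text
[0.54747294 0.08495024 0.18530883] [-3.13529471e+00  1.83345689e-03  1.31099818e+00]
[263.64958524 225.85369979] [259.48473718 226.96232476]
```

View pics/w3.png

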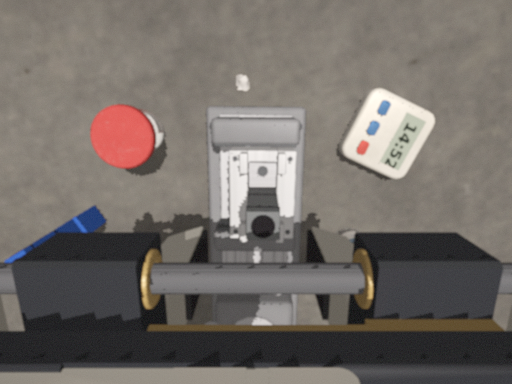

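>>> {"op": "play_rows", "data": {"commands": [{"jaw":0.05,"offset":[0.0007,0.0024,0.025],"turn":0},{"jaw":0.05,"offset":[0,0,0.025],"turn":0},{"jaw":0.05,"offset":[0,0,0.014],"turn":0},{"jaw":0.05,"offset":[0,0,0],"turn":0},{"jaw":0.0,"offset":[0,0,0],"turn":0},{"jaw":0,"offset":[0,0,0],"turn":0},{"jaw":0,"offset":[0,0,0],"turn":0},{"jaw":0,"offset":[0,0,0],"turn":0},{"jaw":0,"offset":[0,0,0],"turn":0},{"jaw":0,"offset":[0,0,0],"turn":0}], "newtons": 18}}

```text
time: 9.55
eef_pos: [0.5517, 0.085, 0.1245]
orientation: [3.141, -0.0, 1.311]
force: [-0.7, 0.3, 4.2]
opening: 0.0199
gripper_force: 18.0
```

>>> {"op": "play_rows", "data": {"commands": [{"jaw":0,"offset":[0.002,0,0],"turn":0},{"jaw":0,"offset":[0.002,0,0],"turn":0},{"jaw":0,"offset":[0.002,0,0.0001],"turn":0},{"jaw":0,"offset":[0.002,0,0.0002],"turn":0},{"jaw":0,"offset":[0.002,0,0.0002],"turn":0},{"jaw":0,"offset":[0.0015,0,0.0002],"turn":0},{"jaw":0,"offset":[0,0,0],"turn":0},{"jaw":0,"offset":[0,0,0],"turn":0}]}}

```text
time: 10.22
eef_pos: [0.5543, 0.0949, 0.1241]
orientation: [3.141, 0.002, 1.311]
force: [-4.3, -5.5, 9.6]
opening: 0.0197
gripper_force: 18.0
```

>>> {"op": "play_rows", "data": {"commands": [{"jaw":0,"offset":[0.0013,0,0.0002],"turn":0},{"jaw":0,"offset":[0,0,0],"turn":0},{"jaw":0,"offset":[0,0,0],"turn":0}]}}

```text
time: 10.47
eef_pos: [0.5546, 0.096, 0.1241]
orientation: [3.141, 0.002, 1.311]
force: [-4.2, -5.7, 11.1]
opening: 0.02
gripper_force: 18.0
```

```bash
python3 - <<'E'
from h import *
import cv2
s=r.get_state();print(s["eef_pos"],s["force"])
im=r.capture("wrist"); sc=r.capture("scene")
o=np.zeros((600,800,3),np.uint8); o[:384,:400]=cv2.resize(im[120:312,160:360],(400,384),interpolation=cv2.INTER_CUBIC)
o[:400,400:800]=cv2.resize(sc[155:235,205:285],(400,400),interpolation=cv2.INTER_CUBIC)
cv2.imwrite("pics/c4.png",o[:400,:,::-1])
E
```

```text
[0.55461335 0.09601081 0.12405143] [-4.15895119 -5.72348752 11.05633987]
```

View pics/c4.png

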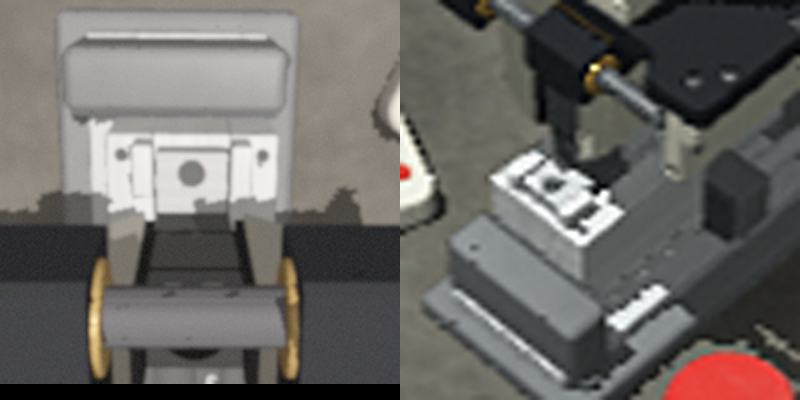

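>>> {"op": "play_rows", "data": {"commands": [{"jaw":0,"offset":[-0.003,0,-0.0003],"turn":0},{"jaw":0,"offset":[-0.003,0,-0.0002],"turn":0},{"jaw":0,"offset":[-0.003,0,-0.0002],"turn":0},{"jaw":0,"offset":[-0.003,0,0],"turn":0},{"jaw":0,"offset":[-0.003,0,0],"turn":0},{"jaw":0,"offset":[-0.003,0,0],"turn":0},{"jaw":0,"offset":[-0.003,0,0.0002],"turn":0},{"jaw":0,"offset":[-0.0025,0,0.0003],"turn":0},{"jaw":0,"offset":[0,0,0],"turn":0},{"jaw":0,"offset":[0,0,0],"turn":0}]}}

```text
time: 11.4
eef_pos: [0.5491, 0.0755, 0.1235]
orientation: [3.141, -0.002, 1.311]
force: [-1.3, 6.7, 5.7]
opening: 0.0197
gripper_force: 18.0
```

>>> {"op": "play_rows", "data": {"commands": [{"jaw":0,"offset":[-0.0015,0,0.0002],"turn":0},{"jaw":0,"offset":[-0.001,0,0],"turn":0},{"jaw":0,"offset":[0,0,0],"turn":0},{"jaw":0,"offset":[0,0,0],"turn":0}]}}

```text
time: 11.73
eef_pos: [0.5485, 0.0734, 0.1234]
orientation: [3.141, -0.002, 1.311]
force: [-0.8, 6.7, 6.2]
opening: 0.0201
gripper_force: 18.0
```

>>> {"op": "play_rows", "data": {"commands": [{"jaw":0,"offset":[0.003,0,-0.0002],"turn":0},{"jaw":0,"offset":[0.003,0,-0.0002],"turn":0},{"jaw":0,"offset":[0.003,0,-0.0002],"turn":0},{"jaw":0,"offset":[0.003,0,0],"turn":0},{"jaw":0,"offset":[0.0012,0,0],"turn":0},{"jaw":0,"offset":[0,0,0],"turn":0},{"jaw":0,"offset":[0,0,0],"turn":0}]}}

```text
time: 12.32
eef_pos: [0.5515, 0.0849, 0.123]
orientation: [-3.141, 0.0, 1.311]
force: [-0.3, -2.4, -0.3]
opening: 0.02
gripper_force: 18.0
```

>>> {"op": "play_rows", "data": {"commands": [{"jaw":0,"offset":[0,0,-0.002],"turn":0},{"jaw":0,"offset":[0,0,-0.002],"turn":0},{"jaw":0,"offset":[0,0,-0.002],"turn":0},{"jaw":0,"offset":[0,0,0],"turn":0}]}}

```text
time: 12.65
eef_pos: [0.5516, 0.0854, 0.1299]
orientation: [3.141, -0.001, 1.311]
force: [-0.6, 0.3, -0.8]
opening: 0.0202
gripper_force: 18.0
```

>>> {"op": "play_rows", "data": {"commands": [{"jaw":0,"offset":[0,0,-0.006],"turn":0},{"jaw":0,"offset":[0,0,-0.008],"turn":0},{"jaw":0,"offset":[0,0,-0.01],"turn":0},{"jaw":0,"offset":[0,0,-0.01],"turn":0},{"jaw":0,"offset":[0,0,-0.01],"turn":0},{"jaw":0,"offset":[0,0,-0.01],"turn":0},{"jaw":0,"offset":[0,0,-0.005],"turn":0},{"jaw":0,"offset":[0,0,0],"turn":0},{"jaw":0,"offset":[0,0,0],"turn":0},{"jaw":0,"offset":[0,0,0],"turn":0}]}}

```text
time: 13.48
eef_pos: [0.5512, 0.0849, 0.1879]
orientation: [-3.141, 0.0, 1.311]
force: [-0.0, -0.3, -1.2]
opening: 0.0197
gripper_force: 18.0
```

```bash
python3 - <<'E'
from h import *
import cv2
s=r.get_state();print(s["eef_pos"],s["force"])
t=r.capture("wrist"); sc=r.capture("scene")
o=np.zeros((400,800,3),np.uint8); o[:384,:400]=cv2.resize(t[120:312,160:360],(400,384),interpolation=cv2.INTER_CUBIC)
o[:,400:]=cv2.resize(sc[145:235,205:295],(400,400),interpolation=cv2.INTER_CUBIC)
cv2.imwrite("pics/c5.png",o[:,:,::-1])
E
```

```text
[0.55119211 0.08492392 0.1879298 ] [-0.01528485 -0.33116199 -1.2442715 ]
```

View pics/c5.png

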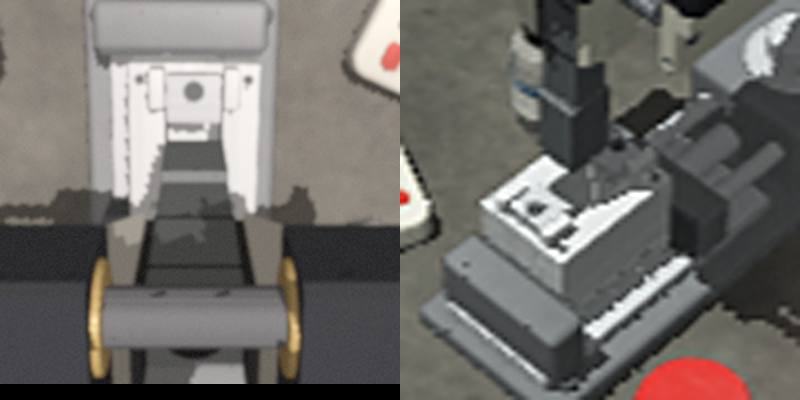

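```bash
python3 - <<'E'
from h import *
c=r.calibration("scene"); a=-.26
for z in(.087,.092,.097,.102):
    print(z,[proj("scene",[.5505+np.cos(a)*x-np.sin(a)*y,.085+np.sin(a)*x+np.cos(a)*y,z],c).round(1).tolist() for x,y in[(-.01,.012)]])
E
```

```text
0.087 [[243.7, 188.7]]
0.092 [[243.7, 187.0]]
0.097 [[243.7, 185.3]]
0.102 [[243.6, 183.5]]
```

```bash
python3 -c "
from plant import r
print(r.close_job())"
```

```text
the job is handed in; nothing more can be done
None
```

I handed the job in at about 13.5 s; no verdict came back. I cranked the vise to a push of about 13.7 N at the knob and let go. I then leaned the adapter about 0.13 rad to each side and drew it up with almost no resistance. At the end it was held still and upright, its foot about 75–80 mm above the block's underside. The plate positions and clamp force come from the arm's motion and forces, not a direct reading.

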